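# Open the gas valve at the welding bench with its loose square key

## Robot

A 6-joint arm with a two-finger parallel gripper is mounted at the origin on the work surface. World frame = base frame: x ahead of the robot, y to its left, z up, the work surface at z = 0. Lengths are in m, angles in rad, forces in N, time in s.
With the tool pointing down it reaches from about 0.3 to 0.875 m from the base axis. Payload 4.2 kg.
Tool frame: the origin (TCP) lies midway between the tips of the shut fingers; the grasp point (between the pads) lies 19 mm behind it (env.grip_point_offset is the distance from the TCP to the grasp point, in m); z points along the fingers, y is the line along which they close (so a half turn about z gives the same grasp; the last joint's range is limited). The gripper opens to 85 mm and grips with 20 to 120 N. Pads are 22 mm wide; open, the fingers measure 114 mm over their backs; the gripper's body (76 mm by 85 mm) begins 54 mm behind the grasp point. The pads swing forward as they close: fully open they stand 13 mm farther back than shut.
Start: joints at [1.213, 0.32, 1.565, -0, 1.257, -0.02], TCP at [0.191, 0.543, 0.231] pointing down, gripper open.
Joint ranges: [-3.11, 3.11], [-0.84, 2.01], [0.21, 2.61], [-1.34, 4.49], [0.05, 2.63], [-2.56, 2.56]. Speed limits (rad/s): [2.57, 2.57, 3.14, 3.14, 3.14, 3.14].

## Interface

Orientations are given as a rotation vector (axis times angle).
In Python, from workcell import get_state, imaging, env gives the robot as it stands.
- The arm moves only by the tool play_rows, never from a script. Its argument "commands" is a list of rows, each an object with "dr": the turn, a rotation vector about the tool's x, y, z each as a share of 0.1 rad, from -1 to 1, a list of three; "dp": the shift along the tool's x, y, z each as a share of 4 cm, from -1 to 1, a list of three; "fingers": the finger opening in mm, from 0 to 85.4. A call has 1 to 20 rows; each row shifts and turns the commanded pose from where the row before left it, along the tool's axes as they then stand; what a row does not reach is not made up. A row lasts 1/8 s, in which the tool goes at most 62.5 mm and 10.7 degrees, less where a joint would pass 70% of its speed; a pose out of reach is approached as far as the arm can. A call with a number of a shift or a turn outside -1 to 1 is refused whole. A call with a gripper value outside its range is refused whole. The fingers move at their own pace and stop on an object; "grip_force" is the grip in N (left out, the last holds). Time passes only in rows, so rows that do not move let the fingers close. It gives the time, the measured TCP pose, the force, the opening and the grip force at its end, in the units of the state.
- get_state(): the state, without advancing time (a new reading comes with each control period).
- imaging.camera(name): name is "scene" or "side" or "wrist"; returns a dict with "image" (420x560x3 uint8, blue, green, red), "fx", "fy", "cx", "cy" (pixels), "extrinsics" (4x4, takes a point from camera to world coordinates); the wrist camera has in their place "mount" (4x4, takes a point from camera to tool coordinates, whose origin is the TCP and whose axes are the flange's). Camera axes: x right, y down, z forward; pixel columns grow to the right and rows downward; lengths in m; the calibration is good to about 2 mm. A picture is of the moment at which its call begins: read the wrist's pose just before it. There is no depth.
- env.finish_job(): hands the job in; it is judged then, once.
The state is a dict: "clock": time; "joints": joint angles; "qd": joint speeds; "tau": joint torques, N m; "ee_pos": TCP position; "ee_rot": TCP orientation; "wrist_force": force on the tool from outside, world axes, zero at the start; "torque": the same for the moment, N m; "grip_width": finger opening in m; "grasp_force": force on a finger pad.
Only numpy, scipy, OpenCV 4.12 (cv2) and the standard library are available. Lean on these libraries where they do the work, as an engineer would, in place of code of your own. Each camera call takes 0.05 s, during which the arm holds its last target. There are 200 camera calls.

## Task

The gas has to be on before the next weld: take the red-handled square key out of the yellow stand, feel for the square socket in the brass hub sunk in the round blue valve, and push the key gently in until its collar rests on the hub. Turn it anticlockwise (seen from above) until the valve meets its open stop, without forcing it, then let go and leave the key standing fully home in the valve. Leave everything else on the bench as it lies.

Things in the scene. Friction and masses are not known exactly. Their poses are not given: they have to be found in the camera images.
- key: Red-handled T-key, loose, about 160 g, upright in one of the stand's two holes (tip 17 mm over the bench, free to shift 3 mm sideways). Origin: centre of the tip; z up, x along the handle. From the tip: square shank 12 x 12 mm, z 0 to 28, its faces square to x and y, lowest 2.5 mm tapered to 10 mm; collar 28 mm across, z 28 to 34; neck 12 mm thick to z 62; then the handle.
- key_bar (a point): Centre of the key's red handle bar, 71 mm above the tip. The bar measures 70 (along the key's x) x 14 (y) x 18 mm (z), with free space for fingers 28 mm below it down to the collar.
- valve: Gas valve, fixed: base plate 130 x 130 x 10 mm and round blue body 108 mm across, its rim 60 mm over the bench. Origin: centre of the underside; x along the brass outlet stub, z up. The open well in its top, 84 mm across, holds a square brass hub 46 x 46 mm, flat top 50 mm over the origin, with the socket in its middle. The hub's place and turn are not in this pose.
- valve_axis (a point): Point on the valve's axis at the height of the hub's top. The floating hub's centre lies up to 6 mm from here along the valve's x, and up to 6 mm along its y, differently each time and not measured; it is held there stiffly (40 N moves it). Square socket 13.5 x 13.5 x 31 mm deep: the key fits any of four ways and goes in 28 mm, till its collar rests on the hub.
- spindle (a joint): Angle of the hub about the vertical, rad: 0 is shut, growing anticlockwise seen from above up to the open stop at 1.40. It starts shut or nearly (up to 0.3). At 0 the hub's and socket's sides are parallel to the valve's x and y. Turns against a friction of about 0.10 N m and stays where it is left; 0.3 N m against the stop is forcing it. A black mark on the hub lies towards the hub's own -x.
- stand: Yellow key stand, fixed: block 60 (x) x 180 (y) x 45 mm, origin centre of the underside, with two square holes 18 mm wide at y = -55 and y = +55; the square key stands in one, the other key in the other.
- socket_key: The wrong key: same shape and size, but with a black handle and a round shank 15 mm thick that does not fit. Leave it in the stand.
- strip_a: Steel strip 110 x 45 x 6 mm lying on the bench; origin centre of the underside.
- strip_b: Second steel strip, same as the first.
- tape: Roll of masking tape lying flat, 100 mm across, 24 mm high; origin centre of the underside.
- spray: Spray can, 60 mm across, 160 mm tall, standing; origin centre of the underside.
- brush: Flat brush with a wooden handle lying on the bench, about 200 mm long.
- hammer: Hammer lying on the bench, about 280 mm long.
- pliers: Locking pliers lying on the bench, about 175 mm long, 45 mm wide; origin under the handles' middle.
Things that resemble listed ones, but are neither listed nor needed, are in the scene too. Leave any purple or turquoise look-alike of the key alone.

How it is judged:
On the way, in this order (a step that is already met when the one before it is completed fails the run):
1. the key is fully home in the socket, collar on the hub, before the valve has been turned open (z of key in the frame of valve between 0.018 and 0.0255 m and horizontal distance between key and valve below 0.015 m and angle between key's own z axis and vertical below 0.12 rad and value of joint spindle below 0.7 rad), for 0.1 s.
2. the valve is turned open to its stop with the key home (z of key in the frame of valve between 0.018 and 0.0255 m and horizontal distance between key and valve below 0.015 m and angle between key's own z axis and vertical below 0.12 rad and value of joint spindle above 1.3 rad), for 0.1 s.
At the end, for the whole second after the job is handed in: The spindle reads more than 1.30 rad (stop at 1.40), the key stands released and at rest in the valve, its tip 18 to 25.5 mm over the valve's origin (22 is home), within 15 mm of the valve's axis and tilted less than 0.12 rad (all of step 2 and linear speed of key below 0.02 m/s and contact force between the fingers and key below 0.1 N); the robot touches nothing.
It fails at once if the key is forced: more than 60 N in all between the key and the valve (contact force between key and valve above 60 N).
It fails at once if a bystander is moved by more than 20 mm (distance of any of socket_key, strip_a, strip_b, tape, spray, brush, hammer, pliers from where it was at the start of the episode above 0.02 m).
It also fails if it takes over 72 s, if anything falls off the work surface, if the arm or the gripper's body presses on something with over 40 N, if the wrist force passes 120 N, or if a joint passes its speed limit or range.

## Working session

There is one attempt and no reset: what is moved stays moved. The work goes in short steps, Python scripts to look and compute and a tool call to move; the robot and the scene stay as the last step left them, time stands still between calls to the robot, and variables do not carry over. Pictures are saved under pics/ and viewed, at most 10 in all, crops included, and the job is handed in when it is done.

Besides the shell and the picture viewer there is one more tool, called after "Request:" as name(argument=value, ...) on one line, values as JSON. play_rows: Moves the arm, as the interface text tells. Its arguments: {"type":"object","properties":{"commands":{"type":"array"},"grip_force":{"type":"number"}},"required":["commands"]}

```bash
mkdir -p pics
cat > h.py <<'E'
import numpy as np,cv2
from scipy.spatial.transform import Rotation as R
from workcell import get_state,imaging,env
def cam(n):
    s=get_state(); c=imaging.camera(n)
    if 'mount' in c:
        T=np.eye(4);T[:3,:3]=R.from_rotvec(s['ee_rot']).as_matrix();T[:3,3]=s['ee_pos'];E=T@np.array(c['mount'])
    else: E=np.array(c['extrinsics'])
    c['E']=E;return c
def ray(c,uv,z):
    d=c['E'][:3,:3]@np.array([(uv[0]-c['cx'])/c['fx'],(uv[1]-c['cy'])/c['fy'],1]);o=c['E'][:3,3]
    return o+d*(z-o[2])/d[2]
def proj(c,p):
    q=np.linalg.inv(c['E'])@np.append(p,1);return np.array([c['fx']*q[0]/q[2]+c['cx'],c['fy']*q[1]/q[2]+c['cy']])
E
python3 - <<'E'
from h import *
a=cam('scene');b=cam('side')
cv2.imwrite('pics/s1.png',a['image']);cv2.imwrite('pics/s2.png',b['image'])
for c in(a,b):print(c['E'].round(3),c['fx'],c['cx'],c['cy'])
w=cam('wrist');print(w['mount']);print(env.grip_point_offset);cv2.imwrite('pics/w1.png',w['image'])
E
```

```text
[[ 0.529  0.714 -0.459  1.291]
 [ 0.848 -0.436  0.301 -0.44 ]
 [ 0.015 -0.548 -0.836  1.33 ]
 [ 0.     0.     0.     1.   ]] 538.458901026683 282.59712634106563 207.3729245988605
[[ 0.935 -0.169  0.311  0.19 ]
 [-0.354 -0.459  0.815 -1.056]
 [ 0.005 -0.873 -0.489  0.719]
 [ 0.     0.     0.     1.   ]] 441.0601458205932 278.42653219743545 207.62488559738551
[[-3.11445107e-04 -9.48754299e-01 -3.16014531e-01  8.11991436e-02]
 [ 9.99999125e-01 -7.01662316e-04  1.12102536e-03 -3.96329583e-04]
 [-1.28531312e-03 -3.16013905e-01  9.48753688e-01 -1.42317490e-01]
 [ 0.00000000e+00  0.00000000e+00  0.00000000e+00  1.00000000e+00]]
0.0187
```

View pics/s1.png

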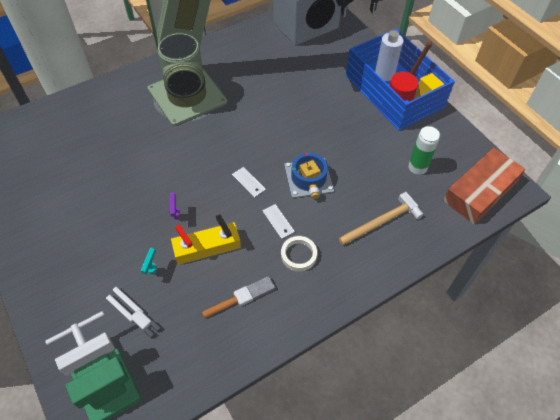

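View pics/s2.png

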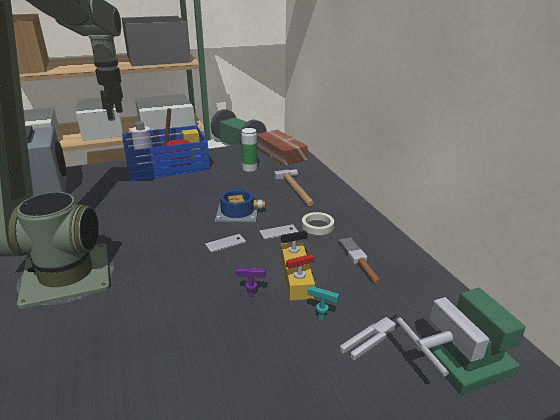

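The scene view shows the red key at (184,236) in the yellow stand, with the black key at (223,226) and the valve at (310,170). In the side view the red bar is at (300,261) and the valve at (237,203).

Run:
```python
from h import *
def blob(c,lo,hi,win):
    h=cv2.cvtColor(c['image'],cv2.COLOR_BGR2HSV);m=cv2.inRange(h,lo,hi)
    k=np.zeros_like(m);x0,y0,x1,y1=win;k[y0:y1,x0:x1]=m[y0:y1,x0:x1]
    n,l,s,ce=cv2.connectedComponentsWithStats(k);i=1+np.argmax(s[1:,4]);return (l==i),ce[i],s[i]
for n,win,vw in(('scene',(165,215,205,260),(280,140,340,205)),('side',(280,245,320,275),(210,180,275,225))):
    c=cam(n)
    m,ce,s=blob(c,(0,150,60),(6,255,255),win);print(n,'red',ce,s,ray(c,ce,.088))
    p=np.argwhere(m)[:,::-1].astype(float);pc=p-ce
    u,S,v=np.linalg.svd(pc,full_matrices=False);a=ray(c,ce-12*v[0],.088);b=ray(c,ce+12*v[0],.088);d=b-a;print('bar yaw',np.arctan2(d[1],d[0]))
    q=pc@v[0];print('ends',ray(c,ce+q.min()*v[0],.088),ray(c,ce+q.max()*v[0],.088))
    m,ce,s=blob(c,(100,120,40),(125,255,255),vw);e=cv2.convexHull(np.argwhere(m)[:,::-1].astype(np.int32))[:,0]
    print('blue',s,'rim centre~',ray(c,ce,.06))
    m2,ce2,_=blob(c,(10,120,120),(28,255,255),vw);print('hub',ce2,ray(c,ce2,.05))
    win2=(165,215,250,270) if n=='scene' else (275,235,320,305)
    m3,ce3,s3=blob(c,(24,150,120),(32,255,255),win2)
    print('stand',ce3,ray(c,ce3,.035))
```

```text
scene red [183.14173228 234.96062992] [175 225  17  22 127] [ 0.54623052 -0.26535092  0.088     ]
bar yaw 0.05558927751365421
ends [ 0.50998764 -0.26736772  0.088     ] [ 0.58310159 -0.26329917  0.088     ]
blue [292 153  36  37 671] rim centre~ [0.52508211 0.15167267 0.06      ]
hub [308.87735849 168.61320755] [0.51228462 0.16099398 0.05      ]
stand [205.48409894 243.43038869] [ 0.57068031 -0.21760775  0.035     ]
side red [300.48019802 260.54950495] [286 254  28  14 202] [ 0.54900239 -0.26540403  0.088     ]
bar yaw -3.077525105483716
ends [ 0.5839974  -0.26315891  0.088     ] [ 0.5114044  -0.26781614  0.088     ]
blue [220 189  34  29 664] rim centre~ [0.4960437  0.11316387 0.06      ]
hub [236.02597403 198.33766234] [0.50911991 0.16545753 0.05      ]
stand [294.08333333 256.75      ] [ 0.56997624 -0.17753985  0.035     ]
```

```bash
cat >> h.py <<'E'
def to(x,y,z,yaw):
    "yaw = world angle of tool x; prints shift in tool axes (rotated after the shift) and units"
    s=get_state();M=R.from_rotvec(s['ee_rot']).as_matrix();y0=np.arctan2(M[1,0],M[0,0])
    d=M.T@(np.array([x,y,z])-s['ee_pos'])
    print('pos',np.round(s['ee_pos'],4),'yaw',round(y0,4),'tilt',M[2,:2].round(4),'q',np.round(s['joints'],3),'F',np.round(s['wrist_force'],1),'T',np.round(s['torque'],2),'clk',round(s['clock'],2),'w',s['grip_width'])
    print('dp units',np.round(d/.04,3),'drz units',round(-(yaw-y0)/.1,3))
E
python3 -c "
from h import *
to(.512,.158,.231,0.05)"
```

```text
pos [0.1905 0.5423 0.2309] yaw 2.8038 tilt [ 0.     -0.0008] q [ 1.213  0.32   1.565  0.     1.257 -0.02 ] F [-0.1 -0.2  0.4] T [-0.01  0.04 -0.01] clk 0.25 w 0.08559144506191062
dp units [-1.0768e+01 -6.4010e+00  3.0000e-03] drz units 27.538
```

Request:
play_rows(commands=[{"dp": [-0.9, -0.53, 0], "dr": [0, 0, 0], "fingers": 50}, {"dp": [-0.9, -0.53, 0], "dr": [0, 0, 0], "fingers": 50}, {"dp": [-0.9, -0.53, 0], "dr": [0, 0, 0], "fingers": 50}, {"dp": [-0.9, -0.53, 0], "dr": [0, 0, 0], "fingers": 50}, {"dp": [-0.9, -0.53, 0], "dr": [0, 0, 0], "fingers": 50}, {"dp": [-0.9, -0.53, 0], "dr": [0, 0, 0], "fingers": 50}, {"dp": [-0.9, -0.53, 0], "dr": [0, 0, 0], "fingers": 50}, {"dp": [-0.9, -0.53, 0], "dr": [0, 0, 0], "fingers": 50}, {"dp": [-0.9, -0.53, 0], "dr": [0, 0, 0], "fingers": 50}, {"dp": [-0.9, -0.53, 0], "dr": [0, 0, 0], "fingers": 50}, {"dp": [-0.9, -0.53, 0], "dr": [0, 0, 0], "fingers": 50}, {"dp": [-0.9, -0.53, 0], "dr": [0, 0, 0], "fingers": 50}, {"dp": [0, 0, 0], "dr": [0, 0, 1], "fingers": 50}, {"dp": [0, 0, 0], "dr": [0, 0, 1], "fingers": 50}, {"dp": [0, 0, 0], "dr": [0, 0, 1], "fingers": 50}, {"dp": [0, 0, 0], "dr": [0, 0, 1], "fingers": 50}, {"dp": [0, 0, 0], "dr": [0, 0, 1], "fingers": 50}, {"dp": [0, 0, 0], "dr": [0, 0, 1], "fingers": 50}, {"dp": [0, 0, 0], "dr": [0, 0, 1], "fingers": 50}, {"dp": [0, 0, 0], "dr": [0, 0, 1], "fingers": 50}])

```text
clock: 2.75
ee_pos: [0.5137, 0.1593, 0.2312]
ee_rot: [-1.697, -2.644, 0.0]
wrist_force: [1.1, 0.1, 0.1]
grip_width: 0.0498
grasp_force: 0.0
```

Request:
play_rows(commands=[{"dp": [0, 0, 0], "dr": [0, 0, 1], "fingers": 50}, {"dp": [0, 0, 0], "dr": [0, 0, 1], "fingers": 50}, {"dp": [0, 0, 0], "dr": [0, 0, 1], "fingers": 50}, {"dp": [0, 0, 0], "dr": [0, 0, 1], "fingers": 50}, {"dp": [0, 0, 0], "dr": [0, 0, 1], "fingers": 50}, {"dp": [0, 0, 0], "dr": [0, 0, 1], "fingers": 50}, {"dp": [0, 0, 0], "dr": [0, 0, 1], "fingers": 50}, {"dp": [0, 0, 0], "dr": [0, 0, 1], "fingers": 50}, {"dp": [0, 0, 0], "dr": [0, 0, 1], "fingers": 50}, {"dp": [0, 0, 0], "dr": [0, 0, 1], "fingers": 50}, {"dp": [0, 0, 0], "dr": [0, 0, 1], "fingers": 50}, {"dp": [0, 0, 0], "dr": [0, 0, 1], "fingers": 50}, {"dp": [0, 0, 0], "dr": [0, 0, 1], "fingers": 50}, {"dp": [0, 0, 0], "dr": [0, 0, 1], "fingers": 50}, {"dp": [0, 0, 0], "dr": [0, 0, 1], "fingers": 50}, {"dp": [0, 0, 0], "dr": [0, 0, 1], "fingers": 50}, {"dp": [0, 0, 0], "dr": [0, 0, 1], "fingers": 50}, {"dp": [0, 0, 0], "dr": [0, 0, 1], "fingers": 50}, {"dp": [0, 0, 0], "dr": [0, 0, 1], "fingers": 50}, {"dp": [0, 0, 0], "dr": [0, 0, 0.5], "fingers": 50}])

```text
clock: 5.25
ee_pos: [0.5137, 0.1593, 0.2312]
ee_rot: [3.141, 0.082, -0.001]
wrist_force: [-0.1, 0.2, -0.3]
grip_width: 0.0502
grasp_force: 0.0
```

Run:
```python
from h import *
to(.548,-.265,.15,.06)
c=cam('wrist');np.savez('w2.npz',img=c['image'],E=c['E'],k=[c['fx'],c['fy'],c['cx'],c['cy']]);cv2.imwrite('pics/w2.png',c['image'])
```

```text
pos [0.5137 0.1593 0.2312] yaw 0.0519 tilt [-0.0003  0.    ] q [0.279 0.261 1.649 0.    1.232 1.798] F [-0.1  0.2 -0.3] T [ 0.06 -0.    0.  ] clk 5.25 w 0.05017602299221356
dp units [ 0.306 10.638  2.029] drz units -0.081
```

View pics/w2.png

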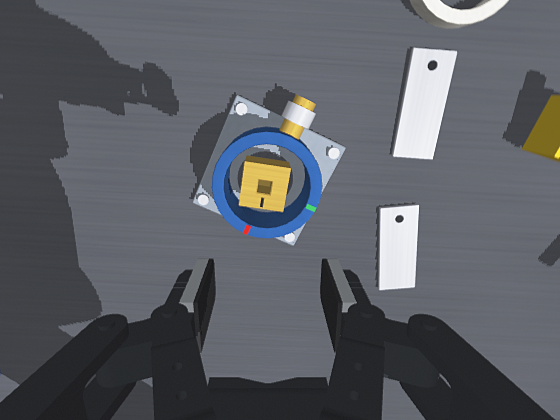

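The wrist view shows the blue rim centred near (267,183), the hub's top near (265,187) with the dark socket in its middle and its mark at (262,201), and the stub towards (298,115). The hub is turned differently from the valve's base plate.

Run:
```python
from h import *
f=np.load('w2.npz');im=f['img'];c=dict(E=f['E'],fx=f['k'][0],fy=f['k'][1],cx=f['k'][2],cy=f['k'][3])
h=cv2.cvtColor(im,cv2.COLOR_BGR2HSV)
g=cv2.inRange(h,(12,100,60),(32,255,255));g[:140]=0;g[230:]=0;g[:,:220]=0;g[:,310:]=0
v=h[...,2];print('V col265',v[150:215:3,250].tolist(),v[150:215:3,265].tolist())
top=g&cv2.inRange(v,190,255)
cs,hi=cv2.findContours(top,cv2.RETR_CCOMP,cv2.CHAIN_APPROX_NONE)
i=max(range(len(cs)),key=lambda j:cv2.contourArea(cs[j]))
def rect(cn,z):
    w=np.array([ray(c,p[0],z)[:2] for p in cn],np.float32)*1000
    r=cv2.minAreaRect(w);return r
print('hub',len(cs),cv2.contourArea(cs[i]),rect(cs[i],.05))
for j in range(len(cs)):
    if hi[0][j][3]==i and len(cs[j])>12: print('hole',rect(cs[j],.05),cs[j].reshape(-1,2).mean(0))
b=cv2.inRange(h,(100,140,40),(125,255,255));b[:100]=0;b[250:]=0
cb=max(cv2.findContours(b,cv2.RETR_EXTERNAL,cv2.CHAIN_APPROX_NONE)[0],key=cv2.contourArea)
w=np.array([ray(c,p[0],.06)[:2] for p in cb],np.float32)*1000
print('rim',cv2.minEnclosingCircle(w),cv2.fitEllipse(w))
bo=[ray(c,p,.012) for p in((241,109),(334,153),(290,238),(203,200))]
print('bolts',np.mean(bo,0),[np.degrees(np.arctan2(*(bo[j]-bo[k])[1::-1])) for j,k in((0,1),(1,2),(2,3),(3,0))])
s=ray(c,(298,115),.03);print('stub',s)
print('mark',ray(c,(262,202),.05))
```

```text
V col265 [116, 121, 108, 109, 225, 226, 226, 227, 228, 225, 225, 228, 225, 231, 226, 222, 228, 223, 226, 149, 83, 85] [117, 73, 72, 113, 107, 233, 223, 228, 227, 228, 160, 134, 109, 107, 101, 229, 227, 229, 222, 224, 120, 90]
hub 3 1944.0 ((507.126953125, 162.373779296875), (45.74946594238281, 45.80873107910156), 84.11981201171875)
hole ((490.91033935546875, 164.1149139404297), (12.781997680664062, 5.077651500701904), 2.50575852394104) [261.53846154 201.96153846]
hole ((506.9087219238281, 162.27346801757812), (16.333768844604492, 16.92085838317871), 84.06797790527344) [264.36206897 186.5862069 ]
rim ((511.5090637207031, 160.163818359375), 54.95015335083008) ((511.4529724121094, 160.4049072265625), (103.81672668457031, 107.00919342041016), 100.80079650878906)
bolts [0.50778908 0.15946473 0.012     ] [np.float64(68.2557198893752), np.float64(-21.463622750361438), np.float64(-112.22858180196825), np.float64(158.29488876412188)]
stub [0.57691362 0.13219805 0.03      ]
mark [0.49097022 0.16361227 0.05      ]
```

Request:
play_rows(commands=[{"dp": [0.03, 0.9, 0.17], "dr": [0, 0, 0], "fingers": 50}, {"dp": [0.03, 0.9, 0.17], "dr": [0, 0, 0], "fingers": 50}, {"dp": [0.03, 0.9, 0.17], "dr": [0, 0, 0], "fingers": 50}, {"dp": [0.03, 0.9, 0.17], "dr": [0, 0, 0], "fingers": 50}, {"dp": [0.03, 0.9, 0.17], "dr": [0, 0, 0], "fingers": 50}, {"dp": [0.03, 0.9, 0.17], "dr": [0, 0, 0], "fingers": 50}, {"dp": [0.03, 0.9, 0.17], "dr": [0, 0, 0], "fingers": 50}, {"dp": [0.03, 0.9, 0.17], "dr": [0, 0, 0], "fingers": 50}, {"dp": [0.03, 0.9, 0.17], "dr": [0, 0, 0], "fingers": 50}, {"dp": [0.03, 0.9, 0.17], "dr": [0, 0, 0], "fingers": 50}, {"dp": [0.03, 0.9, 0.17], "dr": [0, 0, 0], "fingers": 50}, {"dp": [0, 0.7, 0.16], "dr": [0, 0, 0], "fingers": 50}, {"dp": [0, 0, 0], "dr": [0, 0, 0], "fingers": 50}, {"dp": [0, 0, 0], "dr": [0, 0, 0], "fingers": 50}])

```text
clock: 7.05
ee_pos: [0.5497, -0.2627, 0.15]
ee_rot: [-3.14, -0.085, 0.0]
wrist_force: [-0.3, 0.6, -0.4]
grip_width: 0.0502
grasp_force: 0.0
```

Run:
```python
from h import *
c=cam('wrist');h=cv2.cvtColor(c['image'],cv2.COLOR_BGR2HSV)
m=cv2.inRange(h,(0,150,60),(6,255,255))|cv2.inRange(h,(174,150,60),(180,255,255));v=h[...,2]
cn=max(cv2.findContours(m,cv2.RETR_EXTERNAL,cv2.CHAIN_APPROX_NONE)[0],key=cv2.contourArea)
print('Vhist',np.histogram(v[m>0],8))
t=m&cv2.inRange(v,int(np.percentile(v[m>0],70))-25,255);ct=max(cv2.findContours(t,cv2.RETR_EXTERNAL,cv2.CHAIN_APPROX_NONE)[0],key=cv2.contourArea)
for n,k in(('all',cn),('top',ct)):print(n,cv2.boundingRect(k),cv2.minAreaRect(np.array([ray(c,p[0],.097)[:2] for p in k],np.float32)*1000))
to(.548,-.265,.069,.06)
cv2.imwrite('pics/w3.png',c['image'])
```

```text
Vhist (array([  49,   67,  155,   30,   44,   69, 1119,  673]), array([ 96.  , 115.75, 135.5 , 155.25, 175.  , 194.75, 214.5 , 234.25,
       254.  ]))
all (265, 178, 22, 106) ((547.6600341796875, -267.94232177734375), (71.72621154785156, 13.052611351013184), 2.952380418777466)
top (266, 185, 21, 99) ((545.5349731445312, -268.3460388183594), (67.44396209716797, 12.333913803100586), 2.7711381912231445)
pos [ 0.5498 -0.2625  0.1503] yaw 0.0546 tilt [ 0.0001 -0.0005] q [-4.650e-01  4.320e-01  1.603e+00  1.000e-03  1.107e+00  1.051e+00] F [-0.1  0.3 -0.1] T [ 0.02 -0.04 -0.04] clk 7.1 w 0.049723542483726964
dp units [-0.049  0.062  2.031] drz units -0.054
```

View pics/w3.png

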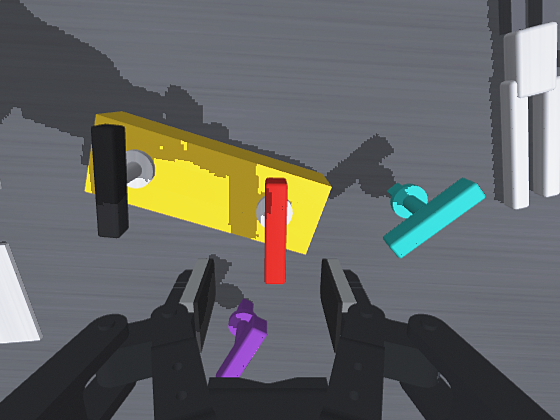

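The red bar lies at columns 265–287, rows 178–284, along the tool's x. The black key is at (110,180), and a purple look-alike is near (243,340).

Run:
```python
from h import *
L=[]
for n,lo in(('scene',0),('side',0)):
    c=cam(n);h=cv2.cvtColor(c['image'],cv2.COLOR_BGR2HSV);m=cv2.inRange(h,(130,100,50),(155,255,255))
    q=np.argwhere(m)[:,::-1];q=q[(q[:,1]<(215 if n=='scene' else 277))]
    print(n,q.min(0),q.max(0),q.mean(0),[ray(c,q.mean(0),z).round(3)[:2] for z in(.04,.06,.08)])
to(.5465,-.268,.069,.05)
```

```text
scene [176  71] [418 214] [345.67647059 118.32352941] [array([0.398, 0.379]), array([0.412, 0.367]), array([0.426, 0.354])]
side [174 143] [264 276] [248.85882353 269.99607843] [array([ 0.439, -0.197]), array([ 0.431, -0.222]), array([ 0.424, -0.248])]
pos [ 0.5499 -0.2623  0.1504] yaw 0.0551 tilt [ 0.0003 -0.0002] q [-0.464  0.431  1.603  0.     1.107  1.051] F [ 0.  -0.3  0. ] T [-0.02 -0.02 -0.02] clk 7.2 w 0.049984644622453604
dp units [-0.095  0.137  2.036] drz units 0.051
```

Request:
play_rows(commands=[{"dp": [-0.1, 0.14, 0.7], "dr": [0, 0, 0], "fingers": 50}, {"dp": [0, 0, 0.7], "dr": [0, 0, 0], "fingers": 50}, {"dp": [0, 0, 0.63], "dr": [0, 0, 0], "fingers": 50}, {"dp": [0, 0, 0], "dr": [0, 0, 0], "fingers": 10}, {"dp": [0, 0, 0], "dr": [0, 0, 0], "fingers": 5}, {"dp": [0, 0, 0], "dr": [0, 0, 0], "fingers": 5}, {"dp": [0, 0, 0], "dr": [0, 0, 0], "fingers": 5}, {"dp": [0, 0, 0], "dr": [0, 0, 0], "fingers": 5}], grip_force=50)

```text
clock: 8.2
ee_pos: [0.5468, -0.2693, 0.07]
ee_rot: [3.14, 0.084, 0.003]
wrist_force: [0.2, 1.7, 5.0]
grip_width: 0.0132
grasp_force: 51.1
```

Request:
play_rows(commands=[{"dp": [0, 0, -0.3], "dr": [0, 0, 0], "fingers": 5}, {"dp": [0, 0, -0.6], "dr": [0, 0, 0], "fingers": 5}, {"dp": [0, 0, -0.8], "dr": [0, 0, 0], "fingers": 5}, {"dp": [0, 0, -0.8], "dr": [0, 0, 0], "fingers": 5}, {"dp": [0, 0, -0.3], "dr": [0, 0, 0], "fingers": 5}, {"dp": [0, 0, 0], "dr": [0, 0, 0], "fingers": 5}, {"dp": [0, 0, 0], "dr": [0, 0, 0], "fingers": 5}])

```text
clock: 9.07
ee_pos: [0.5452, -0.2688, 0.1793]
ee_rot: [-3.139, -0.084, 0.004]
wrist_force: [-0.0, 0.1, -1.1]
grip_width: 0.0128
grasp_force: 50.5
```

Run:
```python
from h import *
c=cam('wrist');h=cv2.cvtColor(c['image'],cv2.COLOR_BGR2HSV)
m=cv2.inRange(h,(0,150,60),(6,255,255))|cv2.inRange(h,(174,150,60),(180,255,255))
m[:,:200]=0;m[:,350:]=0
s=get_state();z=s['ee_pos'][2]+.0187
cn=max(cv2.findContours(m,cv2.RETR_EXTERNAL,cv2.CHAIN_APPROX_NONE)[0],key=cv2.contourArea)
print(cv2.boundingRect(cn),[cv2.minAreaRect(np.array([ray(c,p[0],z+d)[:2] for p in cn],np.float32)*1000) for d in(0,.009)])
to(.507,.1623,.151,-.103)
cv2.imwrite('pics/w4.png',c['image'])
b=cam('side')['image'];cv2.imwrite('pics/s4.png',cv2.resize(b[130:310,180:420],None,fx=2.8,fy=2.8))
```

```text
(250, 216, 36, 160) [((541.2726440429688, -269.2056884765625), (79.38809204101562, 14.660017013549805), 2.9541220664978027), ((547.4804077148438, -268.89697265625), (73.60258483886719, 13.591655731201172), 2.9541573524475098)]
pos [ 0.5453 -0.2687  0.1792] yaw 0.0538 tilt [-0.0028 -0.0017] q [-0.477  0.408  1.564  0.     1.173  1.04 ] F [-0.4  0.2 -1.1] T [-0.04  0.04  0.03] clk 9.12 w 0.013153448313250242
dp units [ -0.374 -10.811   0.726] drz units 1.568
```

View pics/w4.png

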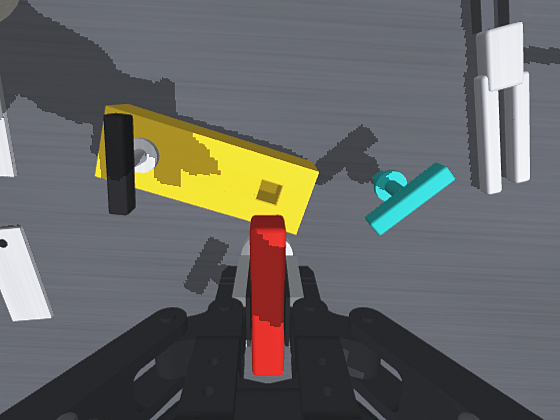

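View pics/s4.png

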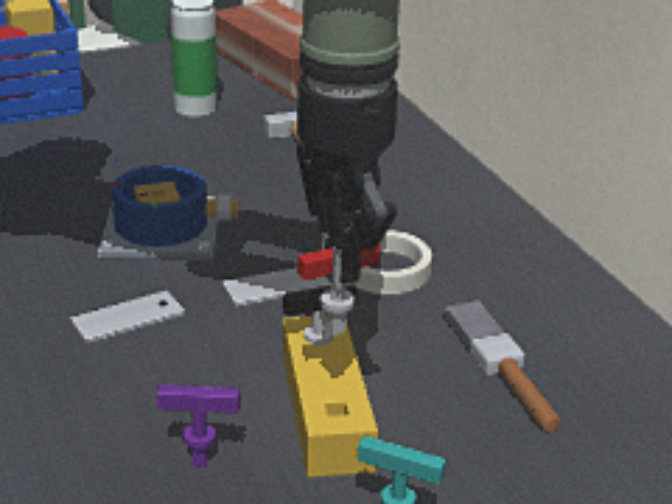

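The key is held upright between the fingers in both pictures: bar at columns 250–286 in the wrist view, empty hole at (268,192). Everything else is undisturbed.

Request:
play_rows(commands=[{"dp": [-0.03, -0.5, 0], "dr": [0, 0, 0], "fingers": 5}, {"dp": [-0.03, -0.9, 0], "dr": [0, 0, 0], "fingers": 5}, {"dp": [-0.03, -0.9, 0], "dr": [0, 0, 0], "fingers": 5}, {"dp": [-0.03, -0.9, 0], "dr": [0, 0, 0], "fingers": 5}, {"dp": [-0.03, -0.9, 0], "dr": [0, 0, 0], "fingers": 5}, {"dp": [-0.03, -0.9, 0], "dr": [0, 0, 0], "fingers": 5}, {"dp": [-0.03, -0.9, 0], "dr": [0, 0, 0], "fingers": 5}, {"dp": [-0.03, -0.9, 0], "dr": [0, 0, 0], "fingers": 5}, {"dp": [-0.03, -0.9, 0], "dr": [0, 0, 0], "fingers": 5}, {"dp": [-0.03, -0.9, 0], "dr": [0, 0, 0], "fingers": 5}, {"dp": [-0.03, -0.9, 0], "dr": [0, 0, 0], "fingers": 5}, {"dp": [-0.03, -0.9, 0], "dr": [0, 0, 0], "fingers": 5}, {"dp": [0, -0.4, 0], "dr": [0, 0, 0.7], "fingers": 5}, {"dp": [0, 0, 0.5], "dr": [0, 0, 0.8], "fingers": 5}, {"dp": [0, 0, 0.3], "dr": [0, 0, 0], "fingers": 5}, {"dp": [0, 0, 0], "dr": [0, 0, 0], "fingers": 5}, {"dp": [0, 0, 0], "dr": [0, 0, 0], "fingers": 5}])

```text
clock: 11.3
ee_pos: [0.5087, 0.1614, 0.1493]
ee_rot: [-3.138, 0.151, -0.001]
wrist_force: [-0.4, 0.6, -0.8]
grip_width: 0.0135
grasp_force: 50.5
```

Run:
```python
from h import *
to(.507,.1623,.128,-.103)
s=get_state();M=R.from_rotvec(s['ee_rot']).as_matrix();p=np.array(s['ee_pos'])
g=p-M[:,2]*.0187
ims=[]
for n in('scene','side'):
    c=cam(n);im=c['image'].copy()
    q=proj(c,p);x,y=q.astype(int);k=44
    crop=cv2.resize(im[y-k:y+k,x-k:x+k],None,fx=6.6,fy=6.6,interpolation=cv2.INTER_CUBIC)[:, :]
    # expected points: tip, collar bottom, bar ends
    crop=cv2.resize(crop,(399,399));f=399/(2*k)
    for o in((0,0,.071),(0,0,.043),(.035,0,0),(-.035,0,0)):
        e=(proj(c,g+M@np.array(o))-[x-k,y-k])*f;cv2.circle(crop,tuple(int(t) for t in e),3,(0,255,0),1)
    ims.append(crop)
cv2.imwrite('pics/v5.png',np.hstack(ims))
```

```text
pos [0.5087 0.1614 0.1493] yaw -0.096 tilt [ 0.0006 -0.0004] q [0.286 0.322 1.783 0.    1.036 1.952] F [-0.4  0.6 -0.8] T [-0.02 -0.01 -0.01] clk 11.3 w 0.013517858874406291
dp units [-0.046 -0.017  0.533] drz units 0.07
```

View pics/v5.png

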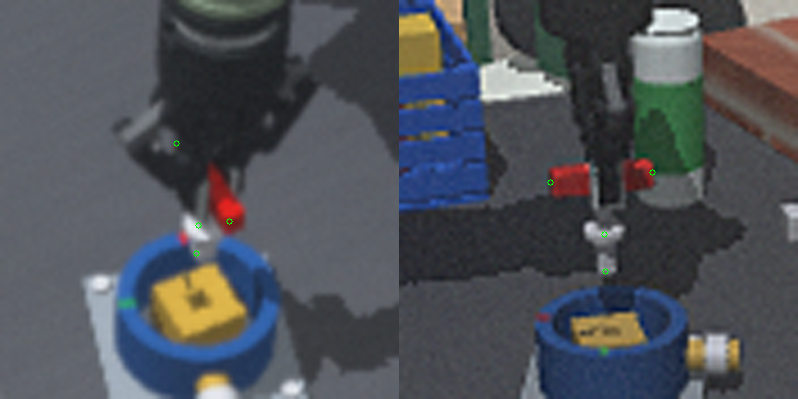

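Both views agree with the projected tip within a pixel or so: tip at about (203,255) against (196,253) expected in the scene view, and (605,270) against (605,272) in the side view. The key hangs upright over the hub.

Request:
play_rows(commands=[{"dp": [-0.05, -0.03, 0.3], "dr": [0, 0, 0.07], "fingers": 5}, {"dp": [0, 0, 0.4], "dr": [0, 0, 0], "fingers": 5}, {"dp": [0, 0, 0.25], "dr": [0, 0, 0], "fingers": 5}, {"dp": [0, 0, 0.05], "dr": [0, 0, 0], "fingers": 5}, {"dp": [0, 0, 0], "dr": [0, 0, 0], "fingers": 5}, {"dp": [0, 0, 0], "dr": [0, 0, 0], "fingers": 5}, {"dp": [0, 0, 0], "dr": [0, 0, 0], "fingers": 5}])

```text
clock: 12.28
ee_pos: [0.5069, 0.1629, 0.1093]
ee_rot: [-3.137, 0.162, -0.001]
wrist_force: [0.4, 0.9, -1.4]
grip_width: 0.0134
grasp_force: 50.5
```

```bash
python3 -c "
from h import *
to(.5066,.1625,.1,-.103)"
```

```text
pos [0.5069 0.1629 0.1093] yaw -0.1033 tilt [ 0.0008 -0.0005] q [0.289 0.363 1.838 0.    0.94  1.963] F [ 0.4  0.9 -1.4] T [-0.01 -0.02  0.02] clk 12.28 w 0.013419401178473801
dp units [-0.007  0.012  0.233] drz units -0.003
```

Request:
play_rows(commands=[{"dp": [-0.01, 0.01, 0.05], "dr": [0, 0, 0], "fingers": 5}, {"dp": [0, 0, 0.05], "dr": [0, 0, 0], "fingers": 5}, {"dp": [0, 0, 0.025], "dr": [0, 0, 0], "fingers": 5}, {"dp": [0, 0, 0.025], "dr": [0, 0, 0], "fingers": 5}, {"dp": [0, 0, 0.025], "dr": [0, 0, 0], "fingers": 5}, {"dp": [0, 0, 0], "dr": [0, 0, 0], "fingers": 5}, {"dp": [0, 0, 0], "dr": [0, 0, 0], "fingers": 5}])

```text
clock: 13.15
ee_pos: [0.5064, 0.1626, 0.1023]
ee_rot: [-3.137, 0.162, -0.001]
wrist_force: [-1.3, -0.0, 3.7]
grip_width: 0.0125
grasp_force: 51.1
```

Request:
play_rows(commands=[{"dp": [0, 0, 0.025], "dr": [0, 0, 0], "fingers": 5}, {"dp": [0, 0, 0], "dr": [0, 0, 0], "fingers": 5}, {"dp": [0, 0, 0], "dr": [0, 0, 0], "fingers": 5}])

```text
clock: 13.52
ee_pos: [0.5066, 0.1626, 0.1019]
ee_rot: [-3.137, 0.162, -0.002]
wrist_force: [-1.4, -0.4, 8.0]
grip_width: 0.013
grasp_force: 51.8
```

```bash
python3 -c "
from h import *
to(.5066,.1625,.1,-.103)"
```

```text
pos [0.5066 0.1626 0.1019] yaw -0.1032 tilt [ 0.0013 -0.0006] q [0.289 0.37  1.848 0.    0.921 1.963] F [-1.4 -0.4  8. ] T [-0.11  0.41  0.03] clk 13.53 w 0.013018882605250484
dp units [-0.     0.002  0.048] drz units -0.002
```

Request:
play_rows(commands=[{"dp": [0.0125, 0, 0.01], "dr": [0, 0, 0], "fingers": 5}, {"dp": [0.0125, 0, 0], "dr": [0, 0, 0], "fingers": 5}, {"dp": [0.0125, 0, 0], "dr": [0, 0, 0], "fingers": 5}, {"dp": [0, 0, 0], "dr": [0, 0, 0], "fingers": 5}])

```text
clock: 14.02
ee_pos: [0.5077, 0.1623, 0.1001]
ee_rot: [3.137, -0.162, -0.0]
wrist_force: [1.4, 0.4, -1.1]
grip_width: 0.013
grasp_force: 50.5
```

```bash
python3 -c "
from h import *
to(.5066,.1625,.1,-.103)"
```

```text
pos [0.5077 0.1623 0.1001] yaw -0.1032 tilt [-0.0002  0.0001] q [ 0.288  0.375  1.847 -0.     0.92   1.962] F [ 1.4  0.4 -1.1] T [ 0.02 -0.1  -0.02] clk 14.03 w 0.013045624817473974
dp units [-0.029 -0.002  0.002] drz units -0.002
```

Request:
play_rows(commands=[{"dp": [0, 0, 0.025], "dr": [0, 0, 0], "fingers": 5}, {"dp": [0, 0, 0.025], "dr": [0, 0, 0], "fingers": 5}, {"dp": [0, 0, 0.025], "dr": [0, 0, 0], "fingers": 5}, {"dp": [0, 0, 0.025], "dr": [0, 0, 0], "fingers": 5}, {"dp": [0, 0, 0], "dr": [0, 0, 0], "fingers": 5}])

```text
clock: 14.65
ee_pos: [0.5077, 0.1623, 0.0964]
ee_rot: [-3.137, 0.162, -0.0]
wrist_force: [0.9, 0.4, -1.5]
grip_width: 0.0131
grasp_force: 50.4
```

```bash
python3 -c "
from h import *
to(.5066,.1625,.1,-.103)"
```

```text
pos [0.5077 0.1623 0.0964] yaw -0.1032 tilt [ 0.0001 -0.0001] q [0.288 0.379 1.852 0.    0.911 1.962] F [ 0.9  0.4 -1.5] T [-0.03 -0.23 -0.01] clk 14.65 w 0.013122192591280843
dp units [-0.028 -0.002 -0.09 ] drz units -0.002
```

Request:
play_rows(commands=[{"dp": [0, 0, 0.05], "dr": [0, 0, 0], "fingers": 5}, {"dp": [0, 0, 0.05], "dr": [0, 0, 0], "fingers": 5}, {"dp": [0, 0, 0.05], "dr": [0, 0, 0], "fingers": 5}, {"dp": [0, 0, 0.05], "dr": [0, 0, 0], "fingers": 5}, {"dp": [0, 0, 0], "dr": [0, 0, 0], "fingers": 5}])

```text
clock: 15.28
ee_pos: [0.5077, 0.1623, 0.0883]
ee_rot: [-3.137, 0.162, 0.0]
wrist_force: [2.2, -0.2, -2.3]
grip_width: 0.013
grasp_force: 50.4
```

Request:
play_rows(commands=[{"dp": [0, 0, 0.05], "dr": [0, 0, 0], "fingers": 5}, {"dp": [0, 0, 0.05], "dr": [0, 0, 0], "fingers": 5}, {"dp": [0, 0, 0.05], "dr": [0, 0, 0], "fingers": 5}, {"dp": [0, 0, 0.05], "dr": [0, 0, 0], "fingers": 5}, {"dp": [0, 0, 0], "dr": [0, 0, 0], "fingers": 5}])

```text
clock: 15.9
ee_pos: [0.5077, 0.1623, 0.0803]
ee_rot: [-3.137, 0.162, 0.0]
wrist_force: [1.1, -0.2, -2.0]
grip_width: 0.0133
grasp_force: 50.4
```

```bash
python3 -c "
from h import *
to(.5066,.1625,.075,-.103)"
```

```text
pos [0.5077 0.1623 0.0803] yaw -0.1032 tilt [-0.0001 -0.    ] q [0.288 0.398 1.87  0.    0.873 1.962] F [ 1.1 -0.2 -2. ] T [-0.06 -0.32 -0.04] clk 15.9 w 0.013257784857615333
dp units [-0.027 -0.002  0.132] drz units -0.002
```

Request:
play_rows(commands=[{"dp": [0, 0, 0.05], "dr": [0, 0, 0], "fingers": 5}, {"dp": [0, 0, 0.05], "dr": [0, 0, 0], "fingers": 5}, {"dp": [0, 0, 0.025], "dr": [0, 0, 0], "fingers": 5}, {"dp": [0, 0, 0.025], "dr": [0, 0, 0], "fingers": 5}, {"dp": [0, 0, 0], "dr": [0, 0, 0], "fingers": 5}, {"dp": [0, 0, 0], "dr": [0, 0, 0], "fingers": 5}])

```text
clock: 16.65
ee_pos: [0.5079, 0.1624, 0.0749]
ee_rot: [-3.137, 0.162, -0.001]
wrist_force: [0.6, -1.7, 4.0]
grip_width: 0.0135
grasp_force: 51.0
```

Request:
play_rows(commands=[{"dp": [0, 0, 0], "dr": [0, 0, -0.5], "fingers": 5}, {"dp": [0, 0, 0], "dr": [0, 0, -0.5], "fingers": 5}, {"dp": [0, 0, 0], "dr": [0, 0, -0.5], "fingers": 5}, {"dp": [0, 0, 0], "dr": [0, 0, -0.5], "fingers": 5}, {"dp": [0, 0, 0], "dr": [0, 0, 0], "fingers": 5}])

```text
clock: 17.27
ee_pos: [0.5083, 0.1622, 0.0748]
ee_rot: [3.138, 0.151, 0.002]
wrist_force: [2.1, -2.2, 3.4]
grip_width: 0.0131
grasp_force: 51.0
```

```bash
python3 -c "
from h import *
to(.5066,.1625,.075,1.02)"
```

```text
pos [0.5083 0.1622 0.0748] yaw 0.0963 tilt [0.0016 0.0002] q [ 2.880e-01  4.050e-01  1.876e+00 -1.000e-03  8.590e-01  1.762e+00] F [ 2.1 -2.2  3.4] T [-0.47 -0.48 -0.05] clk 17.27 w 0.01312504249252016
dp units [-0.042 -0.012 -0.004] drz units -9.237
```

Request:
play_rows(commands=[{"dp": [0, 0, 0], "dr": [0, 0, -0.6], "fingers": 5}, {"dp": [0, 0, 0], "dr": [0, 0, -0.6], "fingers": 5}, {"dp": [0, 0, 0], "dr": [0, 0, -0.6], "fingers": 5}, {"dp": [0, 0, 0], "dr": [0, 0, -0.6], "fingers": 5}, {"dp": [0, 0, 0], "dr": [0, 0, -0.6], "fingers": 5}, {"dp": [0, 0, 0], "dr": [0, 0, -0.6], "fingers": 5}, {"dp": [0, 0, 0], "dr": [0, 0, -0.6], "fingers": 5}, {"dp": [0, 0, 0], "dr": [0, 0, -0.6], "fingers": 5}, {"dp": [0, 0, 0], "dr": [0, 0, -0.6], "fingers": 5}, {"dp": [0, 0, 0], "dr": [0, 0, -0.6], "fingers": 5}, {"dp": [0, 0, 0], "dr": [0, 0, -0.6], "fingers": 5}, {"dp": [0, 0, 0], "dr": [0, 0, -0.6], "fingers": 5}, {"dp": [0, 0, 0], "dr": [0, 0, 0], "fingers": 5}, {"dp": [0, 0, 0], "dr": [0, 0, 0], "fingers": 5}])

```text
clock: 19.02
ee_pos: [0.5082, 0.1629, 0.0748]
ee_rot: [-2.884, -1.245, -0.003]
wrist_force: [2.4, 2.3, 3.8]
grip_width: 0.0132
grasp_force: 51.1
```

```bash
python3 -c "
from h import *
to(.5066,.1625,.075,1.02)"
```

```text
pos [0.5082 0.1629 0.0748] yaw 0.8153 tilt [0.0019 0.0001] q [2.880e-01 4.050e-01 1.876e+00 1.000e-03 8.590e-01 1.043e+00] F [2.4 2.3 3.8] T [ 0.43 -0.47 -0.07] clk 19.02 w 0.013165101320016503
dp units [-0.036 -0.022 -0.004] drz units -2.047
```

Request:
play_rows(commands=[{"dp": [0, 0, 0], "dr": [0, 0, -0.5], "fingers": 5}, {"dp": [0, 0, 0], "dr": [0, 0, -0.5], "fingers": 5}, {"dp": [0, 0, 0], "dr": [0, 0, -0.5], "fingers": 5}, {"dp": [0, 0, 0], "dr": [0, 0, -0.5], "fingers": 5}, {"dp": [0, 0, 0], "dr": [0, 0, 0], "fingers": 5}])

```text
clock: 19.65
ee_pos: [0.5081, 0.163, 0.0748]
ee_rot: [-2.745, -1.527, -0.003]
wrist_force: [0.9, 4.2, 3.7]
grip_width: 0.013
grasp_force: 51.2
```

```bash
python3 -c "
from h import *
to(.5066,.1625,.075,1.15)"
```

```text
pos [0.5081 0.163  0.0748] yaw 1.0151 tilt [0.0018 0.0001] q [2.880e-01 4.050e-01 1.876e+00 1.000e-03 8.590e-01 8.430e-01] F [0.9 4.2 3.7] T [ 0.78 -0.42 -0.05] clk 19.65 w 0.013044565380033474
dp units [-0.031 -0.024 -0.005] drz units -1.349
```

Request:
play_rows(commands=[{"dp": [0, 0, 0], "dr": [0, 0, -0.3], "fingers": 5}, {"dp": [0, 0, 0], "dr": [0, 0, -0.3], "fingers": 5}, {"dp": [0, 0, 0], "dr": [0, 0, -0.3], "fingers": 5}, {"dp": [0, 0, 0], "dr": [0, 0, 0], "fingers": 5}])

```text
clock: 20.15
ee_pos: [0.5079, 0.1629, 0.0748]
ee_rot: [-2.672, -1.651, -0.002]
wrist_force: [1.7, 5.0, 5.1]
grip_width: 0.0134
grasp_force: 51.3
```

```bash
python3 -c "
from h import *
to(.5066,.1625,.075,1.15)"
```

```text
pos [0.5079 0.1629 0.0748] yaw 1.1071 tilt [0.0015 0.0001] q [2.880e-01 4.050e-01 1.876e+00 1.000e-03 8.590e-01 7.510e-01] F [1.7 5.  5.1] T [ 1.13 -0.31 -0.08] clk 20.15 w 0.013365605784726512
dp units [-0.024 -0.026 -0.006] drz units -0.429
```

Request:
play_rows(commands=[{"dp": [0, 0, 0], "dr": [0, 0, -0.3], "fingers": 5}, {"dp": [0, 0, 0], "dr": [0, 0, 0], "fingers": 5}])

```text
clock: 20.4
ee_pos: [0.508, 0.1629, 0.0748]
ee_rot: [-2.647, -1.691, -0.002]
wrist_force: [0.7, 4.3, 4.4]
grip_width: 0.0131
grasp_force: 51.4
```

```bash
python3 -c "
from h import *
to(.5066,.1625,.075,1.15)"
```

```text
pos [0.508  0.1629 0.0748] yaw 1.1371 tilt [0.0016 0.0002] q [2.880e-01 4.050e-01 1.876e+00 1.000e-03 8.590e-01 7.210e-01] F [0.7 4.3 4.4] T [ 1.15 -0.29 -0.05] clk 20.4 w 0.013078358880488604
dp units [-0.025 -0.027 -0.005] drz units -0.129
```

Request:
play_rows(commands=[{"dp": [0, 0, 0], "dr": [0, 0, -0.2], "fingers": 5}, {"dp": [0, 0, 0], "dr": [0, 0, 0], "fingers": 5}])

```text
clock: 20.65
ee_pos: [0.5079, 0.163, 0.0748]
ee_rot: [-2.63, -1.717, -0.002]
wrist_force: [1.4, 4.9, 5.8]
grip_width: 0.0132
grasp_force: 51.4
```

Run:
```python
from h import *
to(.5066,.1625,.075,1.15)
```

```text
pos [0.5079 0.163  0.0748] yaw 1.157 tilt [0.0015 0.0001] q [2.880e-01 4.050e-01 1.876e+00 1.000e-03 8.590e-01 7.010e-01] F [1.4 4.9 5.8] T [ 1.12 -0.33 -0.07] clk 20.65 w 0.013244214250205758
dp units [-0.024 -0.026 -0.005] drz units 0.07
```

Run:
```python
from h import *
c=cam('wrist');cv2.imwrite('pics/w6.png',c['image']);print(get_state()['tau'])
```

```text
[ -2.49729306 -37.75031805 -14.80298907  -1.33551288   0.98347943
  -0.08773756]
```

View pics/w6.png

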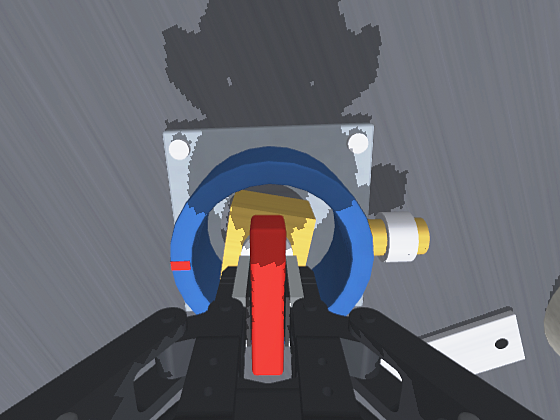

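The wrist view shows the red bar along the tool's x and the hub's top edge running from about (230,208) to (315,222). The hub therefore lags the key by about 0.15 rad of play, which puts the spindle near 1.38, close to the stop.

Request:
play_rows(commands=[{"dp": [0, 0, 0], "dr": [0, 0, -0.2], "fingers": 5}, {"dp": [0, 0, 0], "dr": [0, 0, 0], "fingers": 5}])

```text
clock: 20.95
ee_pos: [0.5079, 0.163, 0.0748]
ee_rot: [-2.612, -1.743, -0.002]
wrist_force: [1.4, 5.7, 4.9]
grip_width: 0.0132
grasp_force: 51.4
```

Run:
```python
from h import *
to(.5066,.1625,.075,1.15);print(get_state()['tau'][5])
c=cam('wrist');h=cv2.cvtColor(c['image'],cv2.COLOR_BGR2HSV)
g=cv2.inRange(h,(12,100,60),(32,255,255));g[:150]=0;g[300:]=0;g[:,:200]=0;g[:,340:]=0
t=g&cv2.inRange(h[...,2],200,255)
v=h[...,2].astype(int)
for x in(236,242,246,288,294,300,306,312):print(x,[ (y,v[y,x]) for y in range(190,240,4) if g[y,x]])
```

```text
pos [0.5079 0.163  0.0748] yaw 1.177 tilt [0.0016 0.0001] q [0.288 0.405 1.876 0.002 0.859 0.681] F [1.4 5.7 4.9] T [ 1.14 -0.31 -0.09] clk 20.95 w 0.013153784392520837
dp units [-0.024 -0.026 -0.005] drz units 0.27
-0.11072390014305711
236 [(194, np.int64(127)), (198, np.int64(127)), (202, np.int64(124)), (206, np.int64(131)), (210, np.int64(155)), (214, np.int64(150)), (218, np.int64(155)), (222, np.int64(155)), (226, np.int64(148)), (230, np.int64(242)), (234, np.int64(242)), (238, np.int64(242))]
242 [(190, np.int64(129)), (194, np.int64(127)), (198, np.int64(127)), (202, np.int64(128)), (206, np.int64(126)), (210, np.int64(156)), (214, np.int64(151)), (218, np.int64(153)), (222, np.int64(155)), (226, np.int64(151)), (230, np.int64(246)), (234, np.int64(244)), (238, np.int64(253))]
246 [(190, np.int64(109)), (194, np.int64(128)), (198, np.int64(128)), (202, np.int64(129)), (206, np.int64(129)), (210, np.int64(156)), (214, np.int64(153)), (218, np.int64(152)), (222, np.int64(156)), (226, np.int64(153)), (230, np.int64(156)), (234, np.int64(145))]
288 [(198, np.int64(129)), (202, n
[... 346 characters left out ...]
)), (222, np.int64(151)), (226, np.int64(149)), (230, np.int64(255)), (234, np.int64(168)), (238, np.int64(247))]
300 [(202, np.int64(125)), (206, np.int64(127)), (210, np.int64(128)), (214, np.int64(126)), (218, np.int64(157)), (222, np.int64(155)), (226, np.int64(149)), (230, np.int64(255)), (234, np.int64(242)), (238, np.int64(243))]
306 [(202, np.int64(125)), (206, np.int64(127)), (210, np.int64(129)), (214, np.int64(124)), (218, np.int64(148)), (222, np.int64(143)), (226, np.int64(240)), (230, np.int64(243)), (234, np.int64(242)), (238, np.int64(241))]
312 [(214, np.int64(122)), (218, np.int64(107)), (222, np.int64(242)), (226, np.int64(240)), (230, np.int64(248)), (234, np.int64(244))]
```

```bash
cat >> h.py <<'E'
def hubang():
    c=cam('wrist');h=cv2.cvtColor(c['image'],cv2.COLOR_BGR2HSV);v=h[...,2];P=[]
    for x in list(range(234,250))+list(range(287,308)):
        for y in range(196,230):
            if v[y,x]>139 and v[y-1,x]<139 and v[y-3,x]<139 and 12<h[y,x,0]<32 and v[y+2,x]>139: P.append(ray(c,(x,y),.05)[:2]*1000);break
    P=np.array(P,np.float32);l=cv2.fitLine(P,cv2.DIST_HUBER,0,.01,.01).ravel();a=np.degrees(np.arctan2(l[1],l[0]))%90
    print('hub yaw deg',a,'spindle ~',np.radians(a+21.6),len(P))
E
python3 -c "
from h import *
hubang()"
```

```text
hub yaw deg 57.767662 spindle ~ 1.385227 36
```

Request:
play_rows(commands=[{"dp": [0, 0, 0], "dr": [0, 0, -0.2], "fingers": 5}, {"dp": [0, 0, 0], "dr": [0, 0, 0], "fingers": 5}])

```text
clock: 21.3
ee_pos: [0.5079, 0.163, 0.0748]
ee_rot: [-2.595, -1.769, -0.002]
wrist_force: [0.8, 5.6, 6.4]
grip_width: 0.0134
grasp_force: 51.4
```

```bash
python3 -c "
from h import *
to(.5066,.1625,.075,1.15);print(get_state()['tau'][5]);hubang()"
```

```text
pos [0.5079 0.163  0.0748] yaw 1.1968 tilt [ 0.0016 -0.    ] q [0.288 0.405 1.876 0.002 0.859 0.661] F [0.8 5.6 6.4] T [ 1.11 -0.31 -0.11] clk 21.3 w 0.013375775879531955
dp units [-0.023 -0.025 -0.005] drz units 0.468
-0.1636615628376603
hub yaw deg 58.759827 spindle ~ 1.4025435 35
```

Request:
play_rows(commands=[{"dp": [0, 0, 0], "dr": [0, 0, 0.4], "fingers": 5}, {"dp": [0, 0, 0], "dr": [0, 0, 0], "fingers": 5}, {"dp": [0, 0, 0], "dr": [0, 0, 0], "fingers": 20}, {"dp": [0, 0, 0], "dr": [0, 0, 0], "fingers": 35}, {"dp": [0, 0, 0], "dr": [0, 0, 0], "fingers": 50}, {"dp": [0, 0, 0], "dr": [0, 0, 0], "fingers": 50}, {"dp": [0, 0, -0.2], "dr": [0, 0, 0], "fingers": 50}, {"dp": [0, 0, -0.5], "dr": [0, 0, 0], "fingers": 50}, {"dp": [0, 0, -0.9], "dr": [0, 0, 0], "fingers": 50}, {"dp": [0, 0, -0.9], "dr": [0, 0, 0], "fingers": 50}, {"dp": [0, 0, -0.9], "dr": [0, 0, 0], "fingers": 50}, {"dp": [0, 0, 0], "dr": [0, 0, 0], "fingers": 50}, {"dp": [0, 0, 0], "dr": [0, 0, 0], "fingers": 50}])

```text
clock: 22.98
ee_pos: [0.5071, 0.1621, 0.2102]
ee_rot: [-2.63, -1.717, 0.001]
wrist_force: [-0.8, -0.5, 0.1]
grip_width: 0.0498
grasp_force: 0.0
```

Run:
```python
from h import *
to(.5066,.1625,.075,1.15)
c=cam('wrist');cv2.imwrite('pics/w7.png',c['image'])
h=cv2.cvtColor(c['image'],cv2.COLOR_BGR2HSV)
m=cv2.inRange(h,(0,150,60),(6,255,255))
k=max(cv2.findContours(m,cv2.RETR_EXTERNAL,cv2.CHAIN_APPROX_NONE)[0],key=cv2.contourArea)
print('bar at z .102 (home)',cv2.minAreaRect(np.array([ray(c,p[0],.102)[:2] for p in k],np.float32)*1000))
```

```text
pos [0.5071 0.1621 0.2102] yaw 1.1568 tilt [-0.0005 -0.0007] q [0.288 0.268 1.694 0.    1.18  0.702] F [-0.8 -0.5  0.1] T [-0.02  0.01  0.03] clk 22.98 w 0.049783409068758264
dp units [ 0.005 -0.014  3.379] drz units 0.068
bar at z .102 (home) ((507.88031005859375, 164.1328125), (71.34794616699219, 13.00485610961914), 65.81116485595703)
```

View pics/w7.png

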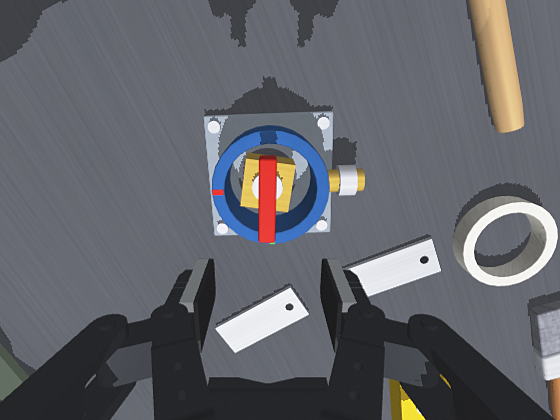

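The key stands upright in the hub: bar at column 267, rows 155–242, measuring 71 mm at home height and centred on the hub. The hub is turned to about 58°, the fingers are clear, and the strips and tape lie where they were.

```bash
python3 -c "
from h import *
print(env.finish_job())"
```

```text
the job is handed in; nothing more can be done
None
```

The job is handed in: the red key stands released and fully home in the valve, turned open to about 1.40 rad (its stop) by my camera measurement, and I saw nothing else disturbed; no verdict came back.

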